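Sound a raked bore and fit the dowel that suits its depth

TASK

Sound the slanting blind bore in the rail with the depth rod: push the rod straight down the bore until it rests on the bottom, and then put it back upright in its stand. Choose from the rack the dowel that, standing on the bottom of the bore, will leave a stub as near as possible to 25 mm proud of the rail, and set it fully home in the bore. Leave the other dowels standing in the rack and everything else on the bench where it is.

Things in the scene. Friction and masses are not known exactly. Their poses are not given: they have to be found in the camera images.
- rail: Wooden rail 95 x 95 x 170 mm, fixed in the cradle, top face sloping. Origin: centre of the bore's mouth on the top face. z points out of the bore, 30 degrees from vertical, leaning to the cradle's front; y level along the rail, x up the slope. Blind bore along -z, 24 mm across, mouth chamfered 2.5 mm; the flat, rigid bottom is 21 to 65 mm below the mouth, to be found by probing.
- cradle: Fixed plywood cradle that carries the rail. Origin on the table directly below the bore's mouth, which is 132 mm higher; z up, x away from the cradle's front (at yaw 0 the front faces the robot), y along the rail. Base 170 x 190 mm, from 40 mm before to 130 mm behind the origin.
- rod: Depth rod, 140 mm long, about 0.14 kg: round steel rod 14 mm across and 95 mm long with a fine dark groove every 10 mm, topped by a round dark-wood handle 26 mm across and 45 mm long. Origin at the centre of the flat lower tip, z towards the handle (z = 95 to 140 mm). At the start it stands upright and loose in its stand, tip 10 mm above the table.
- stand: Fixed dark-wood block 75 x 75 x 50 mm that holds the rod. Origin at the centre of its underside, on the axis of the hole; the hole is 18 mm across, chamfered, open at the top and 40 mm deep.
- rack: Fixed plywood block 235 (x) x 60 (y) x 30 mm with a row of four holes 24.5 mm across and 20 mm deep, 55 mm apart along its x axis. Origin at the centre of its underside. It may stand on either side of the table, the rod's stand on the other.
- dowel_50: Plain round wooden dowel, 22 mm across and 50 mm long, chamfered at the foot, about 14 g, standing upright and loose in one of the rack's holes, foot 10 mm above the table. The four dowels differ only in length (50, 62, 74 and 86 mm) and stand in any order. Origin at the centre of the foot, z towards the top.
- dowel_50_top (a point): Centre of the top end of the 50 mm dowel, 50 mm from its foot; axes as the dowel's.
- dowel_62: Plain round wooden dowel, 22 mm across and 62 mm long, chamfered at the foot, about 17 g, standing upright and loose in one of the rack's holes, foot 10 mm above the table. The four dowels differ only in length (50, 62, 74 and 86 mm) and stand in any order. Origin at the centre of the foot, z towards the top.
- dowel_62_top (a point): Centre of the top end of the 62 mm dowel, 62 mm from its foot; axes as the dowel's.
- dowel_74: Plain round wooden dowel, 22 mm across and 74 mm long, chamfered at the foot, about 20 g, standing upright and loose in one of the rack's holes, foot 10 mm above the table. The four dowels differ only in length (50, 62, 74 and 86 mm) and stand in any order. Origin at the centre of the foot, z towards the top.
- dowel_74_top (a point): Centre of the top end of the 74 mm dowel, 74 mm from its foot; axes as the dowel's.
- dowel_86: Plain round wooden dowel, 22 mm across and 86 mm long, chamfered at the foot, about 23 g, standing upright and loose in one of the rack's holes, foot 10 mm above the table. The four dowels differ only in length (50, 62, 74 and 86 mm) and stand in any order. Origin at the centre of the foot, z towards the top.
- dowel_86_top (a point): Centre of the top end of the 86 mm dowel, 86 mm from its foot; axes as the dowel's.
- sanding_block: Bystander, to be left alone: cork sanding block 100 x 60 x 28 (mm). Origin at the underside.
- offcut: Bystander, to be left alone: oblong offcut of wood 50 x 90 x 22 (mm). Origin at the underside.
- glue: Bystander, to be left alone: white glue bottle, 60 across, 160 tall (mm). Origin at the underside.
- square: Bystander, to be left alone: try square lying flat, wooden stock 22 x 110 x 18 with steel blade 170 long (mm). Origin at the underside.
- tape: Bystander, to be left alone: grey tape-measure case 68 x 40 x 62 (mm). Origin at the underside.
- tin: Bystander, to be left alone: open tin cup, 72 across, 85 tall (mm). Origin at the underside.

How it is judged (in metres and radians):
On the way:
1. the rod, in line with the bore (within about 7 degrees) and at least 18 mm inside it, presses lightly on the bottom (z of rod in the frame of rail between -0.07 and -0.018 m and x of rod in the frame of rail between -0.008 and 0.008 m and y of rod in the frame of rail between -0.008 and 0.008 m and angle between the z axis of rod and the z axis of rail, either way round below 0.12 rad and contact force between rod and rail above 0.6 N), for 0.1 s.
At the end, for the whole second after the job is handed in: One dowel at rest in the bore, within 0.12 rad of its axis, its top 17.5-32.5 mm proud and within 6 mm of the axis in x and y; the other three upright in the rack, moved under 15 mm; the rod upright (0.15 rad) at rest in its stand, tip within 10 mm of the hole axis and under 20 mm high (horizontal distance between rod and stand below 0.01 m and height (world z) of rod below 0.02 m and angle between rod's own z axis and vertical below 0.15 rad and linear speed of rod below 0.02 m/s and ((z of dowel_50_top in the frame of rail between 0.0175 and 0.0325 m and x of dowel_50_top in the frame of rail between -0.006 and 0.006 m and y of dowel_50_top in the frame of rail between -0.006 and 0.006 m and angle between the z axis of dowel_50 and the z axis of rail, either way round below 0.12 rad and linear speed of dowel_50 below 0.01 m/s and distance of each of dowel_62, dowel_74, dowel_86 from where it was at the start of the episode below 0.015 m and angle between each of dowel_62, dowel_74, dowel_86's own z axis and vertical below 0.2 rad) or (z of dowel_62_top in the frame of rail between 0.0175 and 0.0325 m and x of dowel_62_top in the frame of rail between -0.006 and 0.006 m and y of dowel_62_top in the frame of rail between -0.006 and 0.006 m and angle between the z axis of dowel_62 and the z axis of rail, either way round below 0.12 rad and linear speed of dowel_62 below 0.01 m/s and distance of each of dowel_50, dowel_74, dowel_86 from where it was at the start of the episode below 0.015 m and angle between each of dowel_50, dowel_74, dowel_86's own z axis and vertical below 0.2 rad) or (z of dowel_74_top in the frame of rail between 0.0175 and 0.0325 m and x of dowel_74_top in the frame of rail between -0.006 and 0.006 m and y of dowel_74_top in the frame of rail between -0.006 and 0.006 m and angle between the z axis of dowel_74 and the z axis of rail, either way round below 0.12 rad and linear speed of dowel_74 below 0.01 m/s and distance of each of dowel_50, dowel_62, dowel_86 from where it was at the start of the episode below 0.015 m and angle between each of dowel_50, dowel_62, dowel_86's own z axis and vertical below 0.2 rad) or (z of dowel_86_top in the frame of rail between 0.0175 and 0.0325 m and x of dowel_86_top in the frame of rail between -0.006 and 0.006 m and y of dowel_86_top in the frame of rail between -0.006 and 0.006 m and angle between the z axis of dowel_86 and the z axis of rail, either way round below 0.12 rad and linear speed of dowel_86 below 0.01 m/s and distance of each of dowel_50, dowel_62, dowel_74 from where it was at the start of the episode below 0.015 m and angle between each of dowel_50, dowel_62, dowel_74's own z axis and vertical below 0.2 rad))); the robot touches nothing.
It fails at once if a bystander is moved by more than 30 mm (distance of any of sanding_block, offcut, glue, square, tape, tin from where it was at the start of the episode above 0.03 m).
It also fails if it takes over 69 s, if anything falls off the work surface, if the arm or the gripper's body presses on something with over 40 N, if the wrist force passes 120 N, or if a joint passes its speed limit or range.

ROBOT

A 6-joint arm with a two-finger parallel gripper is mounted at the origin on the work surface. World frame = base frame: x ahead of the robot, y to its left, z up, the work surface at z = 0. Lengths are in mm, angles in rad, forces in N, time in s.
With the tool pointing down it reaches from about 300 to 775 mm from the base axis. Payload 14.6 kg.
Tool frame: the origin (TCP) lies at the very end of the fingers, on their centre line; the grasp point (between the pads) lies 19 mm behind it; z points along the fingers, y is the line along which they close (so a half turn about z gives the same grasp; the last joint's range is limited). The gripper opens to 94 mm and grips with 3 to 60 N. Pads are 16 mm wide; open, the fingers measure 119 mm over their backs; the gripper's body (75 mm by 177 mm) begins 78 mm behind the grasp point.
Start: joints at [-1.261, 0.3, 1.521, -0, 1.321, -0.067], TCP at [202.363, -511.408, 205.446] pointing down, gripper open.
Joint ranges: [-3.03, 3.03], [-0.79, 2.21], [0.23, 2.52], [-1.04, 4.18], [0, 3.07], [-2.55, 2.55]. Speed limits (rad/s): [2.22, 2.22, 2.57, 3.14, 3.14, 3.14].

INTERFACE

Orientations are given as a unit quaternion [x, y, z, w].
In Python, from plant import env, fingers, planner, cams gives the robot as it stands. The module is installed in compiled form; this text tells all that it offers. Calls block until the motion is done:
- env.goto(position, orientation): joint-space move of the TCP to a pose.
- env.movel(position, frame=None, max_speed=150, force_limit=None): straight line of the TCP; frame=None keeps the orientation; max_speed is the mean speed in mm/s. With force_limit (N) it stops when the force on the tool has changed by that much, and returns True; else False.
- env.set_joints(angles): joint-space move.
- fingers.open_jaws() and fingers.grasp(): open the fingers fully, or close them until they stop; the grip force is fixed at half the most.
- env.hold(seconds).
- planner.ik(position, orientation): joint angles nearest the present ones, or None.
- cams.grab_frame(name): name is "scene" or "top"; returns a dict with "color" (384x512x3 uint8, red, green, blue), "K" (3x3 intrinsics, pixels), "rvec" (rotation vector, rad) and "tvec" (3), from world to camera coordinates, as OpenCV has them. Camera axes: x right, y down, z forward; pixel columns grow to the right and rows downward; lengths in mm; the calibration is good to about 2 mm. A picture is of the moment at which its call begins. There is no depth.
A pose or a line that the arm cannot do raises env.MotionError and nothing moves.
- env.finish_job(): hands the job in; it is judged then, once.
Readings, each from a call of its own:
- env.read_clock(): time.
- env.read_joint_pos(): joint angles.
- env.read_joint_vel(): joint speeds.
- env.read_joint_torque(): joint torques, N m.
- env.read_tool_pos(): TCP position.
- env.read_tcp_rot(): TCP orientation.
- env.read_wrist_force(): force on the tool from outside, world axes, zero at the start.
- env.read_wrist_torque(): the same for the moment, N m.
- env.read_opening(): opening from 0.0 (shut) to 1.0 (fully open).
- env.read_finger_force(): force on a finger pad.
Only numpy, scipy, OpenCV 4.12 (cv2) and the standard library are available. Lean on these libraries where they do the work, as an engineer would, in place of code of your own. Each camera call takes 0.05 s, during which the arm holds its last target. There are 200 camera calls.

## Working session

There is one attempt and no reset: what is moved stays moved. The work goes in short steps, each a Python script; the robot and the scene stay as the last script left them, time stands still between calls to the robot, and variables do not carry over. Pictures are saved under pics/ and viewed, at most 10 in all, crops included, and the job is handed in when it is done.

```bash
mkdir -p pics; python3 - <<'E'
from plant import env,cams
import cv2,numpy as np
for n in("scene","top"):
    f=cams.grab_frame(n);cv2.imwrite(f"pics/{n}0.png",f["color"][:,:,::-1]);np.savez(f"{n}0.npz",**f)
    R=cv2.Rodrigues(f["rvec"])[0];print(n,f["K"].ravel(),(-R.T@np.ravel(f["tvec"])),R[2])
print(env.read_clock(),env.read_tcp_rot())
E
```

```text
scene [370.86390929   0.         251.58989151   0.         370.86390929
 193.87248553   0.           0.           1.        ] [1351.16009439  -60.84573176  771.28643151] [-0.80610663  0.06130414 -0.58858636]
top [418.06733358   0.         254.14477551   0.         418.06733358
 189.87399401   0.           0.           1.        ] [ 395.54683545   13.63982895 1593.96674613] [ 0.05003265 -0.00993976 -0.99869812]
0.1 [ 9.82302959e-01  1.87298295e-01 -5.72444184e-05 -4.91371553e-04]
```

View pics/scene0.png

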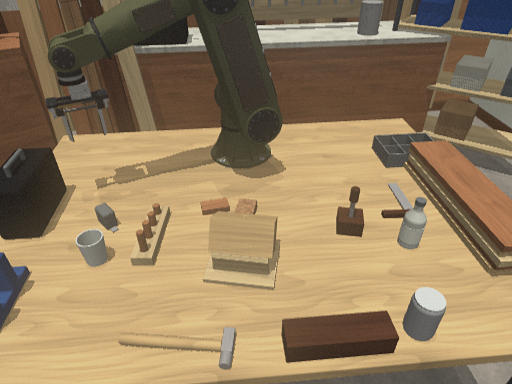

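View pics/top0.png

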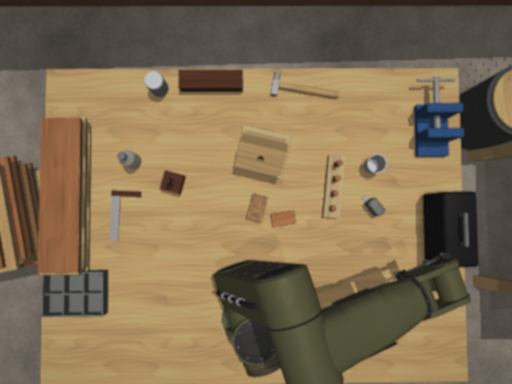

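The scene picture shows the rack with four dowels (150,235), the rail in its cradle (243,245) and the rod in its stand (352,212). In the top picture the rack is at (333,187), the bore at (261,157) and the stand at (173,183). I'll enlarge the relevant regions.

```bash
python3 - <<'E'
import cv2,numpy as np
t=cv2.imread("pics/top0.png");s=cv2.imread("pics/scene0.png")
R=lambda a,k:cv2.resize(a,None,fx=k,fy=k,interpolation=cv2.INTER_CUBIC)
a=R(t[120:190,225:300],8)
b=np.hstack([R(t[145:225,315:355],5),R(t[145:225,150:200],5)])  #400 tall
cv2.imwrite("pics/c_rail.png",a)
c=np.hstack([R(s[195:275,125:180],6),R(s[180:260,325:375],6)])
b=cv2.copyMakeBorder(b,0,80,0,0,0)
cv2.imwrite("pics/c_two.png",cv2.resize(np.hstack([b[:,:450],c[:,:630]]),None,fx=.74,fy=.74))
E
```

```text
(no output)
```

View pics/c_rail.png

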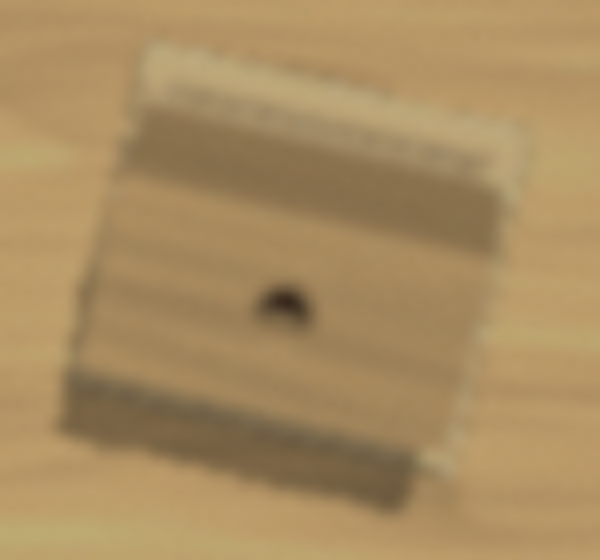

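View pics/c_two.png

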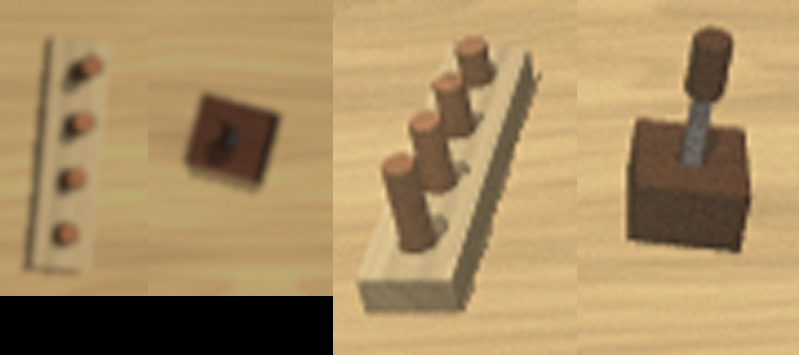

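The crops show the rail's top face with corners near crop (115,178), (497,252), (455,455) and (70,372), and the bore's crescent at (284,305). The dowels get longer away from the robot, and the rod stands in its dark block. Next I'll cast rays to get positions.

```bash
cat > h.py <<'E'
import numpy as np,cv2
C={}
def cam(n):
    if n not in C:
        f=np.load(n+"0.npz");C[n]=(f["K"],cv2.Rodrigues(f["rvec"])[0],f["tvec"].ravel())
    return C[n]
def ray(n,p):
    K,R,t=cam(n);d=R.T@np.linalg.solve(K,[p[0],p[1],1]);return -R.T@t,d/np.linalg.norm(d)
def plane(n,p,z):
    o,d=ray(n,p);return o+d*(z-o[2])/d[2]
def tri(p,q):
    o,d=ray("top",p);a,b=ray("scene",q)
    s=np.linalg.lstsq(np.c_[d,-b],a-o,rcond=None)[0];x,y=o+s[0]*d,a+s[1]*b
    return (x+y)/2,np.linalg.norm(x-y)
def proj(n,X):
    K,R,t=cam(n);v=K@(R@np.array(X)+t);return v[:2]/v[2]
E
python3 - <<'E'
from h import *
np.set_printoptions(precision=1,suppress=True)
t=cv2.imread("pics/top0.png");s=cv2.imread("pics/scene0.png")
# rail top-face corners: upslope z=132+47.5*.5, down z=132-23.75
f=lambda c:((c[0]+.5)/8-.5+225,(c[1]+.5)/8-.5+120)
z=132;P=[plane("top",f(c),h) for c,h in[((115,178),z+23.75),((497,252),z+23.75),((455,455),z-23.75),((70,372),z-23.75)]]
for p in P:print("corner",p)
for i in range(4):print(np.linalg.norm(P[i]-P[(i+1)%4]),end=" ")
print("face ctr",np.mean(P,0),"yaw",[np.degrees(np.arctan2(-(a-b)[0],(a-b)[1])) for a,b in[(P[0],P[1]),(P[3],P[2])]])
B=[plane("top",f(c),9) for c in[(150,45),(525,125)]];print("base edge",B,np.linalg.norm(B[0]-B[1]))
print("bore crescent",plane("top",f((284,305)),132))
# dowel blobs (reddish) top ; stand dark blob
for n,im,(x0,x1,y0,y1) in(("top",t,(318,352,148,220)),("scene",s,(128,175,195,262))):
    hsv=cv2.cvtColor(im,cv2.COLOR_BGR2HSV)[y0:y1,x0:x1]
    b,g,r=[im[y0:y1,x0:x1,i].astype(int) for i in range(3)]
    m=((r-g)>1.15*(g-b)).astype(np.uint8)&((r-g)>25)
    k,l,st,ce=cv2.connectedComponentsWithStats(m.astype(np.uint8))
    for i in range(1,k):
        if st[i,4]>4:print(n,st[i]+[x0,y0,0,0,0],ce[i]+[x0,y0])
for n,im,(x0,x1,y0,y1) in(("top",t,(150,200,160,210)),("scene",s,(325,375,180,245))):
    m=(im[y0:y1,x0:x1].max(2)<115).astype(np.uint8)
    k,l,st,ce=cv2.connectedComponentsWithStats(m)
    for i in range(1,k):
        if st[i,4]>20:
            c=max(cv2.findContours((l==i).astype(np.uint8),0,2)[0],key=len)
            print(n,st[i]+[x0,y0,0,0,0],ce[i]+[x0,y0],cv2.boxPoints(cv2.minAreaRect(c))+[x0,y0])
E
```

```text
corner [634.6  51.  155.8]
corner [ 601.5 -114.2  155.8]
corner [517.4 -98.8 108.2]
corner [555.4  72.6 108.2]
168.4508843046124 97.84542757524473 175.58853927899582 94.79442316326545 face ctr [577.2 -22.3 132. ] yaw [np.float64(-11.300711470893399), np.float64(-12.507354634386077)]
base edge [array([722.9,  37.8,   9. ]), array([ 683.6, -141.3,    9. ])] 183.31333186573343
bore crescent [582.  -22.4 132. ]
top [337 161   5   5  19] [338.9 162.6]
top [334 176   6   5  20] [336.8 177.7]
top [333 191   5   5  19] [334.8 192.8]
top [331 206   5   5  20] [332.8 207.8]
scene [153 204   6   5  19] [155.9 205.6]
scene [148 212   6   7  24] [150.6 214. ]
scene [142 221   7   5  23] [145.  222.7]
scene [144 227   3   3   7] [145.  227.9]
scene [136 230   8   5  24] [139.5 231.8]
top [160 171  25  24 422] [172.4 182.3] [[159.4 189. ]
 [164.5 170.1]
 [185.4 175.6]
 [180.4 194.6]]
scene [336 187  28  50 868] [350.3 217.1] [[336. 187.]
 [363. 187.]
 [363. 236.]
 [336. 236.]]
```

```bash
python3 - <<'E'
from h import *
np.set_printoptions(precision=1,suppress=True)
T=[(338.9,162.6),(336.8,177.7),(334.8,192.8),(332.8,207.8)];S=[(139.5,231.8),(145,222.7),(150.6,214),(155.9,205.6)]
for a,b,L in zip(T,S,(86,74,62,50)):print(L,*tri(a,b),plane("top",a,L+10))
q=plane("top",(171.4,182.1),50);print("stand",q)
print("rod top pred scene px",proj("scene",[q[0],q[1],150]),"seen ~355.4,187.9 ->",plane("scene",(355.4,187.9),150))
print("rod entry pred",proj("scene",[q[0],q[1],50]),plane("scene",(325+(692-577)/4.44,180+163/4.44),50))
E
```

```text
86 [ 567.7 -309.2   94.2] 2.5352366921589335 [ 567.4 -307.6   96. ]
74 [ 514.2 -304.    80.8] 3.4856911789436875 [ 513.7 -301.6   84. ]
62 [ 459.7 -297.9   68.4] 2.576350992048254 [ 459.4 -295.9   72. ]
50 [ 404.9 -291.2   57.5] 1.2581447687967717 [ 404.8 -290.1   60. ]
stand [503.4 303.8  50. ]
rod top pred scene px [355.1 188.1] seen ~355.4,187.9 -> [502.3 305.  150. ]
rod entry pred [350.2 215. ] [511.7 303.5  50. ]
```

```bash
cat >> h.py <<'E'
from scipy.spatial.transform import Rotation as Ro
YAW=np.radians(-12.)
def axes(yaw=YAW,tilt=np.pi/6):
    cx=np.array([np.cos(yaw),np.sin(yaw),0]);cy=np.array([-np.sin(yaw),np.cos(yaw),0]);k=np.array([0,0,1.])
    return np.cos(tilt)*cx+np.sin(tilt)*k,cy,np.cos(tilt)*k-np.sin(tilt)*cx
def quat(yaw=YAW,tilt=np.pi/6):
    x,y,z=axes(yaw,tilt);return list(Ro.from_matrix(np.c_[x,-y,-z]).as_quat())
M=np.array([577.,-23,132])   # bore mouth
E
python3 - <<'E'
from h import *
from plant import env,fingers,planner
x,y,z=axes()
for r in(200,60,35):print(planner.ik(list(M+r*z),quat()))
print(env.read_clock())
fingers.open_jaws();print(env.read_clock())
env.goto([503.,304,190],quat(tilt=0));print(env.read_clock())
env.movel([503.,304,108],max_speed=120);print(env.read_clock())
fingers.grasp()
print(env.read_clock(),env.read_opening(),env.read_tool_pos(),env.read_finger_force(),env.read_wrist_force())
E
```

```text
[-0.03081886 -0.22163931  1.91531426 -0.11070388  0.93417353  1.7918828 ]
[-0.06083669  0.06039786  1.9469846  -0.12788675  0.61926734  1.80405667]
[-0.06517984  0.11777667  1.94057514 -0.1339719   0.56822656  1.80905996]
0.1
0.3167
3.3667
4.2
5.25 0.2758259505422342 [502.98733536 303.98872244 107.98799497] 29.980392158031464 [-0.47258632 -0.89963499 -1.2722304 ]
```

```bash
python3 - <<'E'
from h import *
from plant import env,fingers,planner,cams
np.set_printoptions(precision=1,suppress=True)
x,y,z=axes()
env.movel([503.,304,285],max_speed=150)
env.goto(list(M+(98+30)*z),quat());print(env.read_clock(),env.read_wrist_force())
for n in("scene","top"):
    f=cams.grab_frame(n);im=f["color"][:,:,::-1]
    cv2.imwrite(f"pics/{n}1.png",im)
a=cv2.imread("pics/top1.png")[110:200,215:315];b=cv2.imread("pics/scene1.png")[150:290,190:300]
cv2.imwrite("pics/c1.png",np.hstack([cv2.resize(a,(466,420),interpolation=2),cv2.resize(b,(330,420),interpolation=2)]))
h=env.movel(list(M+(98-14)*z),max_speed=60,force_limit=5)
p=np.array(env.read_tool_pos());print(h,env.read_clock(),"tip in rail",[(p-M-98*z)@v for v in(x,y,z)],env.read_wrist_force())
E
```

```text
7.7833 [-0.3 -0.  -2.4]
False 8.7667 tip in rail [np.float64(0.187625460243656), np.float64(0.01661721261957237), np.float64(-13.803855117617768)] [ 0.1 -0.1 -1.5]
```

View pics/c1.png

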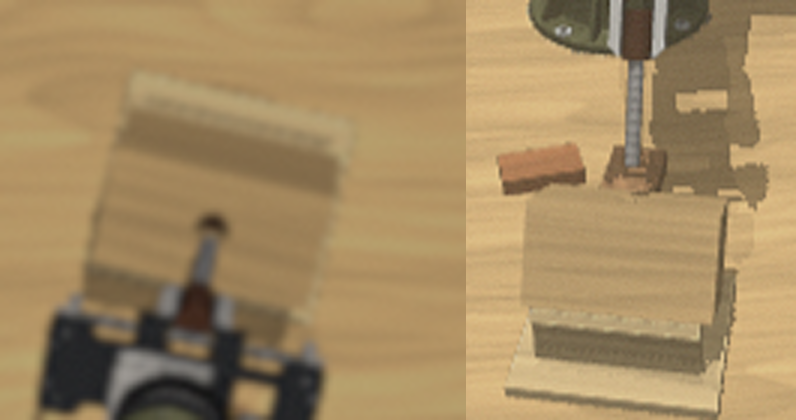

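The picture shows the rod in line with the bore, its tip at crop (212,235) just below the mouth at (212,222). The insertion went in freely. Now I'll feel for the walls, centre the rod and sound the bottom.

```bash
python3 - <<'E'
from h import *
from plant import env
np.set_printoptions(precision=2,suppress=True)
x,y,z=axes()
loc=lambda:np.array([(np.array(env.read_tool_pos())-M-98*z)@v for v in(x,y,z)])
W=lambda l:list(M+98*z+l[0]*x+l[1]*y+l[2]*z)
c=np.array([0,0,-14.])
for i in(1,0,1):
    e=[]
    for s in(1,-1):
        t=c.copy();t[i]+=9*s;h=env.movel(W(t),max_speed=30,force_limit=2);l=loc();e.append(l[i]);print(i,s,h,l)
        env.movel(W(c),max_speed=60)
    c[i]=np.mean(e)
env.movel(W(c),max_speed=60)
print("centre",c,env.read_clock())
t=c.copy();t[2]=-68;h=env.movel(W(t),max_speed=25,force_limit=5);env.hold(.3)
print(h,loc(),env.read_wrist_force(),env.read_clock(),env.read_opening())
E
```

```text
1 1 True [ -0.52   6.27 -14.09]
1 -1 True [ -0.53  -4.1  -14.26]
0 1 True [  3.88   0.57 -14.58]
0 -1 True [ -7.2    1.09 -13.99]
1 1 True [ -1.77   7.22 -14.35]
1 -1 True [ -2.07  -3.99 -14.22]
centre [ -1.66   1.62 -14.  ] 12.1917
True [ -1.88   1.66 -30.48] [-2.47  0.61  5.16] 13.4333 0.27042063274973255
```

The bottom is at about 31 mm, close to the 50/62 borderline. I'll touch the rail's face with the same rod on both sides of the bore to get an exact reference.

```bash
python3 - <<'E'
from h import *
from plant import env
np.set_printoptions(precision=2,suppress=True)
x,y,z=axes()
loc=lambda:np.array([(np.array(env.read_tool_pos())-M-98*z)@v for v in(x,y,z)])
W=lambda l:list(M+98*z+l[0]*x+l[1]*y+l[2]*z)
b=loc()
env.movel(W([-1.7,1.6,12]),max_speed=100)
for dy in(30,-30):
    env.movel(W([-1.7,1.6+dy,8]),max_speed=100)
    h=env.movel(W([-1.7,1.6+dy,-8]),max_speed=20,force_limit=5);env.hold(.3)
    print(h,loc(),env.read_wrist_force());env.movel(W([-1.7,1.6+dy,10]),max_speed=100)
print(env.read_clock())
E
```

```text
True [-1.64 31.42 -0.62] [-2.69  0.62  5.1 ]
True [ -1.91 -28.2    0.16] [-1.88  0.13  5.27]
17.325
```

```bash
sed -i 's/radians(-12.)/radians(-13.)/' h.py; python3 - <<'E'
from h import *
from plant import env,fingers,cams
np.set_printoptions(precision=2,suppress=True)
x,y,z=axes()
p=np.array(env.read_tool_pos());env.movel(list(p+60*z),max_speed=200)
env.goto([503.,304,250],quat(yaw=np.radians(-12),tilt=0))
h=env.movel([503.,304,155],max_speed=120,force_limit=6);print(h,env.read_tool_pos(),env.read_clock())
if not h:
    h=env.movel([503.,304,104],max_speed=50,force_limit=5);print(h,env.read_tool_pos(),env.read_wrist_force(),env.read_clock())
E
```

```text
False [503.38 304.09 155.91] 19.9917
True [502.92 303.89 107.6 ] [-0.61 -0.24  5.88] 20.8667
```

```bash
python3 - <<'E'
from h import *
from plant import env,fingers,cams
np.set_printoptions(precision=2,suppress=True)
fingers.open_jaws()
env.movel([503.,304,230],max_speed=200)
D=np.array([404.8,-290.5])
env.goto([*D,150],quat(yaw=np.radians(-6.1),tilt=0))
for n in("scene","top"):
    f=cams.grab_frame(n);cv2.imwrite(f"pics/{n}2.png",f["color"][:,:,::-1])
env.movel([*D,36],max_speed=120,force_limit=8)
fingers.grasp();print(env.read_tool_pos(),env.read_opening(),env.read_clock(),env.read_wrist_force())
a=cv2.imread("pics/scene2.png")[150:290,90:390]
cv2.imwrite("pics/c2.png",cv2.resize(a,None,fx=2.6,fy=2.6,interpolation=2))
E
```

```text
[ 404.82 -290.53   36.03] 0.2238158994641054 27.2583 [0.01 0.   1.28]
```

View pics/c2.png

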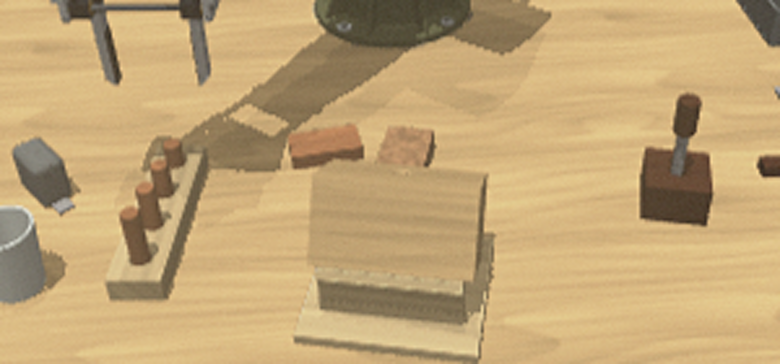

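The rod is back upright in its stand, and the dowel is gripped. I'll carry it to the bore.

```bash
cat >> h.py <<'E'
_x,_y,_z=axes(np.radians(-12.));M=M-1.7*_x+1.6*_y-.23*_z
E
python3 - <<'E'
from h import *
from plant import env,fingers,cams
np.set_printoptions(precision=2,suppress=True)
x,y,z=axes();print(M)
env.movel([404.8,-290.5,230],max_speed=200)
env.goto(list(M+80*z),quat())
env.movel(list(M+40*z),max_speed=120)
for n in("top",):
    f=cams.grab_frame(n);cv2.imwrite(f"pics/{n}3.png",f["color"][:,:,::-1])
h=env.movel(list(M+4*z),max_speed=25,force_limit=5);env.hold(.2)
print(h,[(np.array(env.read_tool_pos())-M)@v for v in(x,y,z)],env.read_wrist_force(),env.read_opening(),env.read_clock())
E
```

```text
[576.01 -21.15 130.95]
False [np.float64(0.010652578274045227), np.float64(-0.005371296592229519), np.float64(4.042999276408539)] [2.05 0.4  1.09] 0.22426236634424238 31.875
```

```bash
python3 - <<'E'
from h import *
from plant import env,fingers,cams
np.set_printoptions(precision=2,suppress=True)
x,y,z=axes()
fingers.open_jaws();env.movel(list(M+60*z),max_speed=120);fingers.grasp()
h=env.movel(list(M+14*z),max_speed=40,force_limit=8);env.hold(.2)
print(h,[(np.array(env.read_tool_pos())-M)@v for v in(x,y,z)],env.read_wrist_force(),env.read_clock())
env.movel(list(M+120*z),max_speed=150)
env.goto([330.,-250,300],quat(tilt=0))
for n in("scene","top"):
    f=cams.grab_frame(n);cv2.imwrite(f"pics/{n}4.png",f["color"][:,:,::-1])
a=cv2.imread("pics/top4.png")[110:200,215:315];b=cv2.imread("pics/scene4.png")[150:290,90:390]
cv2.imwrite("pics/c4.png",np.hstack([cv2.resize(a,(280,252),interpolation=2),cv2.resize(b,(520,252),interpolation=2)]))
print(env.read_clock())
E
```

```text
True [np.float64(0.0198331277533396), np.float64(0.04855933854286573), np.float64(20.006891724642514)] [-5.68  1.96  8.72] 36.225
38.325
```

View pics/c4.png

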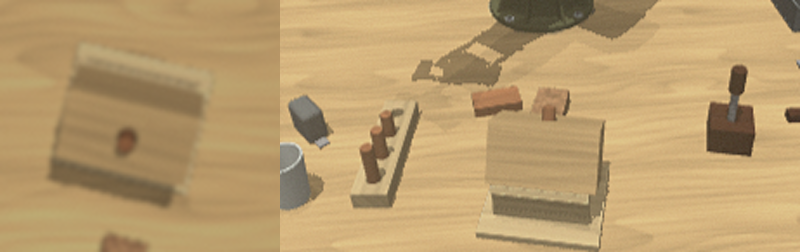

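The picture shows the dowel in the bore at crop (126,142), the other three upright in the rack and the rod upright in its stand. The push stopped firmly at a 20.0 mm stub, against 19.75 mm predicted, so the dowel is home.

```bash
python3 -c "
from plant import env
print(env.finish_job())"
```

```text
the job is handed in; nothing more can be done
None
```

I sounded the bore at about 30.2 mm deep, returned the rod upright to its stand, and set the 50 mm dowel fully home with a stub of about 20 mm (the 62 mm would have left about 32 mm); I handed the job in at about 38 s, and no verdict came back.

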